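# Clamp, key and hold a bridge blank in the gluing jig

### The job

The bridge blank is loaded in the gluing jig: push the jaw shut by its red knob until the blank is tight against the fence, then slide the maple spacer upright and all the way down onto the bed in the gap behind the jaw, on the side where that gap is wide enough for it, and let go of it. Then press the blank down with the fingertips until its top is flush with the top of the fence, and finish while holding it pressed there, with jaw and spacer still in place. Leave the other things on the bench alone.

Things in the scene. Friction and masses are not known exactly. Their poses are not given: they have to be found in the camera images.
- jig: fixed gluing jig, turned about the vertical: plywood bed board 180 (x) x 200 (y) x 20 mm. Origin: centre of its underside, on the bench. x points from the stop blocks (robot side) to the fence, y left along the fence, z up. In order of x on the bed (z = 20): two stop blocks, gap, aluminium jaw (40 x 160, top z = 34), blank, fence. Guide rails at the jaw's ends, top z = 29
- fence_top (a point): middle of the top edge of the dark wooden fence's face that the blank is clamped against, at jig x = 65, y = 0, z = 34 mm. The fence is fixed, 160 long in jig y and 25 thick
- platen (a joint): travel down (m) of the cork-faced sprung platen 41 x 60 mm under the blank: 0 = up (blank 6 mm proud of the fence), 0.006 = firm stop level with the bed, blank's top flush with the fence. Spring: 6 N at the start, 11 N at the bottom, and friction may add a few N; it rises again when let go
- jaw (a joint): travel (m) of the sliding jaw along jig +x: 0 = fully back, 0.015 = blank tight between jaw and fence (without the blank it would go to 0.018). About 3 N of friction; stays where it is left. Its front face is at jig x = 6 + travel, its back face at jig x = -34 + travel (mm)
- jaw_knob (a point): centre of the top of the jaw's red upright round knob, 18 mm diameter, rising 38 mm above the jaw's top (to 72 mm above the bench), at jig x = -14 mm + jaw travel, y = 0
- blank: reddish-brown rosewood bridge blank 44 (x) x 70 (y) x 14 mm, loose on the platen between jaw and fence, at first a few mm off the fence and slightly askew. Origin: centre of its underside, z up. Tight to the fence its origin is at jig x = 43, y within 8 of 0. Its top is 40 mm above the bench at first, 34 when pressed flush
- slim_stop: pale stop block, 30 (x) x 76 (y) x 14 high, fixed on the bed at jig x = -61 and y = +40 or -40 (varies). Front face at jig x = -46: with the jaw shut (travel 15) the gap between block and jaw is 27 mm wide, centred on jig x = -32.5. Origin: centre of its underside, axes as the jig's
- deep_stop: dark stop block, 42 x 76 x 14 high, fixed beside the slim one. Front face at jig x = -34: with the jaw shut the gap is only 15 mm, too narrow for the spacer. Origin on its underside, at jig x = -61, 15 mm in front of its rear face
- spacer: pale maple block with a blue band near its top, 24 (x) x 36 (y) x 66 mm tall, foot bevelled 3 mm, standing upright on the bench right of the jig. Origin: centre of its underside. Seated, it stands on the bed (underside 20 above the bench), its 24 mm across the 27 mm gap, rising 52 mm above the stop blocks
- spare_blank: bystander, loose: spare dark wooden blank 44 x 70 x 14 lying on the bench right of the jig, farther back than the spacer. Origin: on it; not needed
- sanding_block: bystander, loose: cork sanding block 100 x 60 x 33 with a red sole, near right. Origin: on it; not needed
- spool: bystander, loose: pale wooden clamp spool, diameter 44, 65 tall, upright, left. Origin: on it; not needed
- glue_jar: bystander, loose: closed jar with yellow cap, diameter 60, 110 tall, left. Origin: on it; not needed
- screwdriver: bystander, loose: screwdriver lying beyond the jig. Origin: on it; not needed
- brush: bystander, loose: brush lying near left. Origin: on it; not needed
- mug: bystander, loose: blue mug, diameter 76, 90 tall, far left. Origin: on it; not needed
Things that resemble listed ones, but are neither listed nor needed, are in the scene too. Of the things that look like the spacer, the larger one is meant. Leave any purple look-alike of the blank alone.

How it is judged:
On the way, in this order (a step that is already met when the one before it is completed fails the run):
1. the jaw is shut and the blank is against the fence (value of joint jaw above 0.013 m and x of blank in the frame of jig above 0.041 m), for 0.2 s.
2. the spacer stands fully down in the wide gap, let go, the jaw still shut (all of step 1 and z of spacer in the frame of jig between 0.0175 and 0.0225 m and x of spacer in the frame of jig between -0.037 and -0.028 m and y of spacer in the frame of slim_stop between -0.026 and 0.026 m and angle between spacer's own z axis and vertical below 0.08 rad and contact force between the fingers and spacer below 0.3 N), for 0.2 s.
At the end, for the whole second after the job is handed in: Jaw travel over 13 mm; blank within 2 mm of the fence, square to 0.05 rad, its top at most 1.7 mm proud, pressed by the fingers with over 3 N; spacer upright on the bed (2.5 mm) before the slim stop, untouched by the fingers (all of step 2 and z of blank in the frame of jig between 0.018 and 0.0217 m and angle between blank's own z axis and vertical below 0.05 rad and angle between the x axis of blank and the x axis of jig, either way round below 0.05 rad and contact force between the fingers and blank above 3 N); the arm keeps its last pose, push and grip.
It fails at once if another thing on the bench is moved more than 30 mm (distance of any of spare_blank, sanding_block, spool, glue_jar, screwdriver, brush, mug from where it was at the start of the episode above 0.03 m).
It also fails if it takes over 64 s, if anything falls off the work surface, if the arm or the gripper's body presses on something with over 40 N, if the wrist force passes 120 N, or if a joint passes its speed limit or range.

### The arm

A 6-joint arm with a two-finger parallel gripper is mounted at the origin on the work surface. World frame = base frame: x ahead of the robot, y to its left, z up, the work surface at z = 0. Lengths are in m, angles in rad, forces in N, time in s.
With the tool pointing down it reaches from about 0.325 to 0.9 m from the base axis. Payload 6.1 kg.
Tool frame: the origin (TCP) lies midway between the tips of the shut fingers; the grasp point (between the pads) lies 19 mm behind it; x points along the fingers, y is the direction in which the jaws open and shut, and the axes are right-handed (so a half turn about x gives the same grasp; the last joint's range is limited). The gripper opens to 85 mm and grips with 20 to 120 N. Pads are 22 mm wide; open, the fingers measure 114 mm over their backs; the gripper's body (76 mm by 85 mm) begins 54 mm behind the grasp point. The pads swing forward as they close: fully open they stand 13 mm farther back than shut.
Start: joints at [1.114, 0.22, 1.526, -0, 1.395, -0.126], TCP at [0.203, 0.591, 0.231] pointing down, gripper open.
Joint ranges: [-2.98, 2.98], [-0.91, 2.08], [0.09, 2.57], [-1.24, 4.39], [0.2, 2.65], [-2.68, 2.68]. Speed limits (rad/s): [2.57, 2.57, 3.01, 3.14, 3.14, 3.14].

### API

Orientations are given as [roll, pitch, yaw] about the fixed x, y, z axes, in that order (R = Rz(yaw) Ry(pitch) Rx(roll)).
In Python, from plant import movep, move_l, set_joints, gripper_to, hold, inverse_kinematics, observe, get_image, get_calibration, Unreachable, job_done gives the robot as it stands. Calls block until the motion is done:
- movep(position, orientation): joint-space move of the TCP to a pose.
- move_l(position, feed=0.15, rotation=None, max_force=None): straight line of the TCP; rotation=None keeps the orientation; feed is the mean speed in m/s. With max_force (N) it stops when the force on the tool has changed by that much, and returns True; else False.
- set_joints(angles): joint-space move.
- gripper_to(opening, f_grip=None): finger opening in m; f_grip is the grip in N (None keeps the last); returns when the fingers have stopped.
- hold(seconds).
- inverse_kinematics(position, orientation): joint angles nearest the present ones, or None.
- observe(): the state.
- get_image(name): name is "scene" or "top"; returns (picture, depth): 480x640x3 uint8, red, green, blue; 480x640 float32, m along the optical axis (not along the pixel's ray), 0 where there is no reading.
- get_calibration(name): a dict with "intrinsics" (3x3 intrinsics, pixels), "world_from_camera" (4x4, takes a point from camera to world coordinates). Camera axes: x right, y down, z forward; pixel columns grow to the right and rows downward; lengths in m; the calibration is good to about 2 mm. A picture is of the moment at which its call begins. get_calibration takes no time and is no camera call.
A pose or a line that the arm cannot do raises Unreachable and nothing moves.
- job_done(): hands the job in, once; it reports no verdict.
The state is a dict: "time_s": time; "q": joint angles; "joint_velocities": joint speeds; "joint_torque": joint torques, N m; "eef_pos": TCP position; "tcp_rot": TCP orientation; "ft_force": force on the tool from outside, world axes, zero at the start; "torque": the same for the moment, N m; "opening": finger opening in m.
Only numpy, scipy, OpenCV 4.12 (cv2) and the standard library are available. Lean on these libraries where they do the work, as an engineer would, in place of code of your own. Each camera call takes 0.05 s, during which the arm holds its last target. There are 200 camera calls.

## Working session

There is one attempt and no reset: what is moved stays moved. The work goes in short steps, each a Python script; the robot and the scene stay as the last script left them, time stands still between calls to the robot, and variables do not carry over. Pictures are saved under pics/ and viewed, about 8 in all and at most 12, crops included, and the job is handed in when it is done.

```bash
mkdir -p pics; ls; python3 - <<'E'
from plant import *
import cv2,numpy as np
for n in("top","scene"):
    p,d=get_image(n); cv2.imwrite(f"pics/{n}0.png",p[:,:,::-1]); np.save(f"pics/{n}0.npy",d)
    c=get_calibration(n); print(n,c)
print(observe())
E
```

```text
pics
top {'intrinsics': array([[489.02984172,   0.        , 316.2607649 ],
       [  0.        , 489.02984172, 252.35281002],
       [  0.        ,   0.        ,   1.        ]]), 'world_from_camera': array([[ 0.00285636, -0.99691432,  0.07844545,  0.47337084],
       [-0.99949241, -0.00533518, -0.0314079 ,  0.07283157],
       [ 0.03172951, -0.07831592, -0.99642353,  1.2054911 ],
       [ 0.        ,  0.        ,  0.        ,  1.        ]])}
scene {'intrinsics': array([[561.22639058,   0.        , 312.17248367],
       [  0.        , 561.22639058, 242.53915009],
       [  0.        ,   0.        ,   1.        ]]), 'world_from_camera': array([[ 0.76189908,  0.54975686, -0.34245758,  0.9945081 ],
       [ 0.6476859 , -0.64959833,  0.39815195, -0.43542301],
       [-0.00357311, -0.52515655, -0.85099814,  1.09440439],
       [ 0.        ,  0.        ,  0.        ,  1.        ]])}
{'time_s': 0.1, 'q': array([ 1.11388782e+00,  2.21140432e-01,  1.52753765e+00, -1.59118956e-05,
        1.39470682e+00, -1.26107992e-01]), 'joint_velocities': array([ 0.00064941, -0.00098589, -0.00294696,  0.00062572,  0.0015823 ,
       -0.00055342]), 'joint_torque': array([-7.70244310e-05, -4.98247933e+01, -3.90543365e+01, -3.08909339e-04,
        5.87990464e-03, -2.18845281e-05]), 'eef_pos': array([0.20276205, 0.5905981 , 0.2302912 ]), 'tcp_rot': array([-1.68816648,  1.569004  , -2.0189642 ]), 'ft_force': array([ 0.09093695, -0.06841094, -0.4141091 ]), 'torque': array([ 0.02262513, -0.00509009,  0.03310071]), 'opening': 0.08558650322148947}
```

View pics/top0.png

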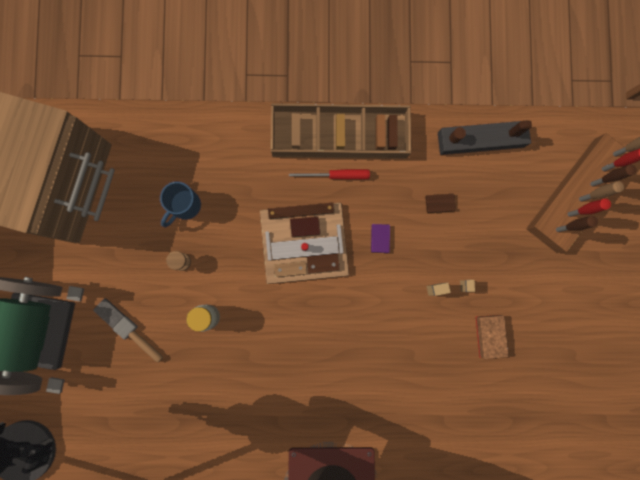

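View pics/scene0.png

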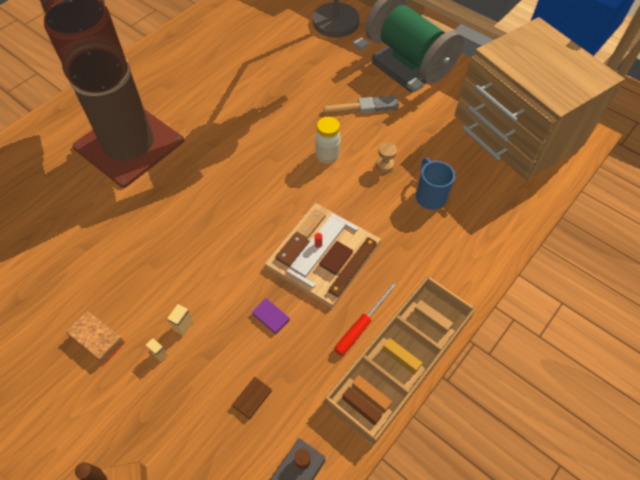

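```bash
python3 - <<'E'
import cv2,numpy as np
t=cv2.imread("pics/top0.png");s=cv2.imread("pics/scene0.png")
a=cv2.resize(t[195:290,250:360],None,fx=5,fy=5,interpolation=cv2.INTER_CUBIC)
b=cv2.resize(t[270:310,420:490],None,fx=5,fy=5,interpolation=cv2.INTER_CUBIC)
im=np.zeros((600,800,3),np.uint8); im[:475,:550]=a
b=cv2.resize(t[275:305,424:484],None,fx=4,fy=4,interpolation=cv2.INTER_CUBIC); im[0:120,555:795]=b
c=cv2.resize(s[295:370,140:200],None,fx=4,fy=4,interpolation=cv2.INTER_CUBIC); im[130:430,555:795]=c
cv2.imwrite("pics/crop.png",im)
E
```

```text
(no output)
```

View pics/crop.png

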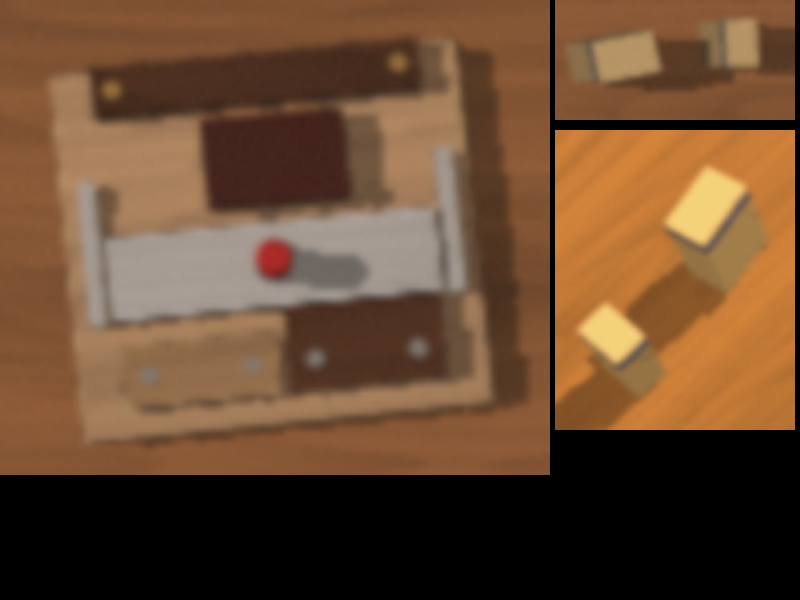

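```bash
cat > h.py <<'E'
import numpy as np, cv2
from plant import *
def ray(cam,uv,z):
    c=get_calibration(cam);K=c["intrinsics"];T=c["world_from_camera"]
    uv=np.atleast_2d(uv).astype(float)
    d=(np.linalg.inv(K)@np.c_[uv,np.ones(len(uv))].T).T@T[:3,:3].T
    o=T[:3,3]; return o+d*((z-o[2])/d[:,2])[:,None]
def proj(cam,P):
    c=get_calibration(cam);T=np.linalg.inv(c["world_from_camera"])
    p=np.atleast_2d(P)@T[:3,:3].T+T[:3,3]; q=p@c["intrinsics"].T
    return q[:,:2]/q[:,2:]
E
python3 - <<'E'
from h import *
def A(p): p=np.array(p,float); return (p+.5)/5-.5+[250,195]
def B(p): p=np.array(p,float)-[555,0]; return (p+.5)/4-.5+[424,275]
def C(p): p=np.array(p,float)-[555,130]; return (p+.5)/4-.5+[140,295]
np.set_printoptions(precision=4,suppress=True)
def rep(n,P):
    print(n,P[:,:2].tolist().__len__(),P[:,:2].round(4).tolist(),'c',P.mean(0)[:2],'sides',np.linalg.norm(P-np.roll(P,-1,0),axis=1))
    e=P[1]-P[0]; print('  ang of edge0',np.arctan2(e[1],e[0]), 'edge1',np.arctan2(*(P[2]-P[1])[1::-1]))
rep('bed',ray('top',A([(50,77),(457,40),(492,402),(85,440)]),.02))
rep('fence',ray('top',A([(98,120),(420,92)]),.034))
rep('knob',ray('top',A([(274,258)]),.072) if 0 else np.r_[ray('top',A([(274,258)]),.072)].repeat(3,0))
rep('spacer',ray('top',B([(590,38),(655,30),(661,72),(599,83)]),.066))
rep('spacer scene',ray('scene',C([(665,228),(709,166),(748,196),(706,246)]),.066))
rep('blank',ray('top',A([(202,122),(340,109),(349,199),(213,210)]),.04))
d=np.load('pics/top0.npy')
for n,uv in(('spacer',B((625,57))),('knob',A((274,258))),('fence',A((250,80))),('blank',A((275,160))),('bed',A((150,170)))):
    u,v=np.round(uv).astype(int); c=get_calibration('top');P=c["world_from_camera"]@np.r_[d[v,u]*(np.linalg.inv(c["intrinsics"])@[u,v,1]),1];print(n,P[:3])
E
```

```text
bed 4 [[0.6696, 0.1741], [0.6896, -0.025], [0.5119, -0.0418], [0.4928, 0.1552]] c [0.591  0.0656] sides [0.2001 0.1785 0.1979 0.1778]
  ang of edge0 -1.47078171523651 edge1 -3.047095025153956
fence 2 [[0.6466, 0.1496], [0.6614, -0.0058]] c [0.654  0.0719] sides [0.1562 0.1562]Traceback (most recent call last):
  File "<stdin>", line 10, in <module>
  File "<stdin>", line 8, in rep
IndexError: index 2 is out of bounds for axis 0 with size 2
```

```bash
python3 - <<'E'
from h import *
def A(p): p=np.array(p,float); return (p+.5)/5-.5+[250,195]
def B(p): p=np.array(p,float)-[555,0]; return (p+.5)/4-.5+[424,275]
def C(p): p=np.array(p,float)-[555,130]; return (p+.5)/4-.5+[140,295]
np.set_printoptions(precision=4,suppress=True)
yaw=.0975;R=np.array([[np.cos(yaw),-np.sin(yaw)],[np.sin(yaw),np.cos(yaw)]]);o=np.array([.591,.0656])
def rep(n,P):
    print(n,'c',P.mean(0)[:2],'sides',np.linalg.norm(P-np.roll(P,-1,0),axis=1),'jig',((P.mean(0)[:2]-o)@R))
    for i in range(len(P)-1):
        e=P[i+1]-P[i]; print('   ang',np.arctan2(e[1],e[0]))
rep('fence',ray('top',A([(98,120),(420,92)]),.034))
rep('knob',ray('top',A([(274,258)]),.072))
rep('spacer',ray('top',B([(590,38),(655,30),(661,72),(599,83)]),.066))
rep('spacer scene',ray('scene',C([(665,228),(709,166),(748,196),(706,246)]),.066))
rep('blank',ray('top',A([(202,122),(340,109),(349,199),(213,210)]),.04))
d=np.load('pics/top0.npy')
for n,uv in(('spacer',B((625,57))),('knob',A((274,258))),('fence',A((250,80))),('blank',A((275,160))),('bed',A((150,170)))):
    u,v=np.round(uv).astype(int); c=get_calibration('top');P=c["world_from_camera"]@np.r_[d[v,u]*(np.linalg.inv(c["intrinsics"])@[u,v,1]),1];print(n,P[:3])
E
```

```text
fence c [0.654  0.0719] sides [0.1562 0.1562] jig [0.0633 0.0001]
   ang -1.4755087308304666
knob c [0.5768 0.0648] sides [0.] jig [-0.0142  0.0005]
spacer c [ 0.4795 -0.2569] sides [0.0388 0.0248 0.0373 0.0267] jig [-0.1423 -0.3101]
   ang -1.4465420988638902
   ang -3.0163336077515437
   ang 1.746338988233977
spacer scene c [ 0.4847 -0.2562] sides [0.0382 0.0273 0.0323 0.0237] jig [-0.1372 -0.31  ]
   ang 1.7958087092052393
   ang 0.05047825582774172
   ang -1.4452292127427349
blank c [0.627  0.0638] sides [0.0666 0.0438 0.0654 0.0428] jig [ 0.0357 -0.0053]
   ang -1.4684291891864065
   ang -3.0400484936299152
   ang 1.6584253397311208
spacer [ 0.4785 -0.2565  0.0638]
knob [0.5773 0.0657 0.0713]
fence [0.6657 0.0755 0.0338]
blank [0.6258 0.0633 0.0414]
bed [0.6234 0.1241 0.0191]
```

```bash
cat >> h.py <<'E'
TH=.0975; O=np.array([.591,.0655])
def J(x,y): return O+[x*np.cos(TH)-y*np.sin(TH), x*np.sin(TH)+y*np.cos(TH)]   # jig -> world
def toJ(p): d=np.array(p)[:2]-O; return np.array([d[0]*np.cos(TH)+d[1]*np.sin(TH),-d[0]*np.sin(TH)+d[1]*np.cos(TH)])
def ori(a): return [0,np.pi/2,a-np.pi/2]   # tool down, jaws open along heading a
def at(xy,z): return [float(xy[0]),float(xy[1]),z]
def st(n=''):
    s=observe(); print(n,'t',round(s['time_s'],2),'tcp',s['eef_pos'].round(4),'jig',toJ(s['eef_pos']).round(4),'F',s['ft_force'].round(1),'open',round(s['opening'],4),'q6',round(s['q'][5],2)); return s
E
python3 - <<'E'
from h import *
k=J(-.012,0)
movep(at(k,.2),ori(TH)); st('above')
gripper_to(.06,20)
move_l(at(k,.05),feed=.12); st('down')
gripper_to(.0,20); st('grip')
r=move_l(at(J(.001+.006,0),.05),feed=.02,max_force=15); print(r); hold(.3); st('pushed')
p,d=get_image('top'); cv2.imwrite('pics/t1.png',cv2.resize(p[190:295,240:380,::-1],None,fx=5,fy=5,interpolation=cv2.INTER_CUBIC))
E
```

```text
above t 2.41 tcp [0.579  0.0653 0.2   ] jig [-0.012  0.001] F [-0.1  0.4  0.1] open 0.0854 q6 -0.12
down t 4.18 tcp [0.5799 0.0643 0.051 ] jig [-0.0112 -0.0001] F [-0.7 -0.   0.3] open 0.0603 q6 -0.12
grip t 4.63 tcp [0.5797 0.0643 0.0506] jig [-0.0113 -0.    ] F [ 1.2 -0.5  2.2] open 0.017 q6 -0.12
True
pushed t 5.74 tcp [0.5946 0.0659 0.0506] jig [0.0036 0.0001] F [-1.5 -0.5  4.7] open 0.0175 q6 -0.12
```

View pics/t1.png

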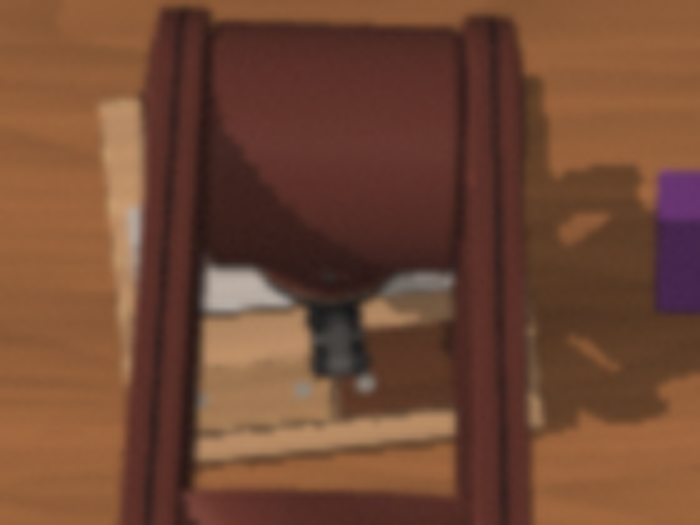

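```bash
python3 - <<'E'
from h import *
r=move_l(at(J(.012,0),.05),feed=.02,max_force=25); print(r); st('push2'); hold(.3); st('held')
gripper_to(.05); st('open'); 
move_l(at(toJ([0,0])*0+observe()['eef_pos'][:2],.2),feed=.2)
movep(at(J(-.05,-.2),.25),ori(TH)); st()
p,d=get_image('top'); cv2.imwrite('pics/t2.png',cv2.resize(p[190:295,240:380,::-1],None,fx=5,fy=5,interpolation=cv2.INTER_CUBIC))
E
```

```text
True
push2 t 6.1 tcp [0.5945 0.0659 0.0504] jig [0.0035 0.0001] F [-2.4 -0.3  6.2] open 0.0166 q6 -0.12
held t 6.4 tcp [0.5945 0.0659 0.0504] jig [0.0035 0.0001] F [-1.5 -0.5  6. ] open 0.0167 q6 -0.12
open t 6.82 tcp [0.5944 0.066  0.0497] jig [0.0034 0.0002] F [0.2 0.2 0.6] open 0.05 q6 -0.12
 t 8.57 tcp [ 0.5605 -0.1375  0.2488] jig [-0.0502 -0.199 ] F [-0.1  0.6 -0.9] open 0.0498 q6 -0.48
```

View pics/t2.png

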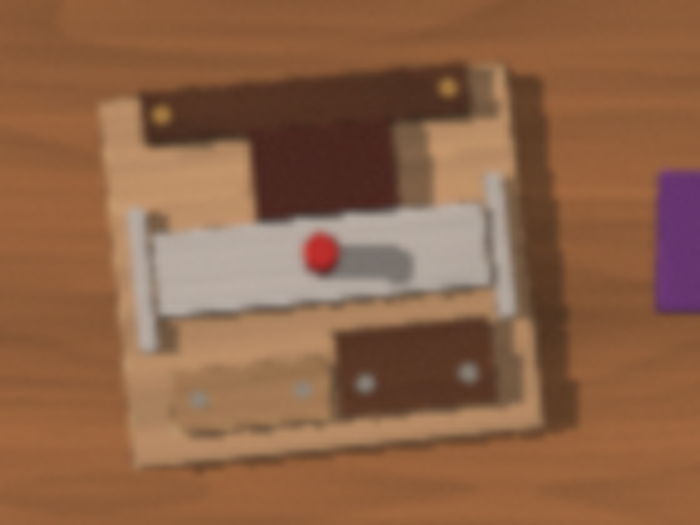

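```bash
python3 - <<'E'
from h import *
A=lambda p:(np.array(p,float)+.5)/5-.5+[240,190]
def f(n,p,z): print(n,[toJ(q).round(4).tolist() for q in ray('top',A(p),z)])
f('knob',[(320,252)],.072)
f('jaw front L,R',[(152,236),(488,204)],.034); f('jaw back',[(160,317),(492,286)],.034)
f('slim front/rear',[(172,370),(330,354)],.034); f('deep front',[(336,332),(494,318)],.034)
f('fence face',[(147,145),(468,117)],.034)
f('blank',[(252,138),(393,122),(397,212),(258,220)],.04)
E
```

```text
knob [[0.0004, 0.0011]]
jaw front L,R [[0.0194, 0.0802], [0.0201, -0.0824]]
jaw back [[-0.0199, 0.0798], [-0.0196, -0.0804]]
slim front/rear [[-0.0457, 0.0763], [-0.0451, 0.0003]]
deep front [[-0.0348, -0.0035], [-0.0351, -0.0799]]
fence face [[0.0635, 0.0788], [0.0632, -0.0769]]
blank [[0.0615, 0.0281], [0.0631, -0.0401], [0.0196, -0.0379], [0.0218, 0.0288]]
```

```bash
sed -i 's/^TH=.*/TH=.0975; O=np.array([.591,.0655])+.002*np.array([np.cos(.0975),np.sin(.0975)])/' h.py; python3 - <<'E'
from h import *
s=[.483,-.2565]
movep(at(s,.2),ori(.14)); gripper_to(.07,40)
r=move_l(at(s,.028),feed=.12,max_force=12); print(r); st('at spacer')
gripper_to(0,40); hold(.2); st('grip')
move_l(at(s,.2),feed=.15); st('lift')
g=J(-.0325,.042)
movep(at(g,.2),ori(TH)); st('over gap')
move_l(at(g,.078),feed=.1); hold(.3); st('low')
p,d=get_image('scene'); 
cv2.imwrite('pics/t3.png',cv2.resize(p[150:320,240:400,::-1],None,fx=3.5,fy=3.5,interpolation=cv2.INTER_CUBIC))
E
```

```text
False
at spacer t 11.19 tcp [ 0.4836 -0.257   0.0289] jig [-0.1403 -0.3105] F [0.6 0.1 0.2] open 0.0702 q6 -0.77
grip t 11.87 tcp [ 0.4833 -0.2567  0.0284] jig [-0.1406 -0.3102] F [-0.1 -0.4  4.2] open 0.0237 q6 -0.77
lift t 13.17 tcp [ 0.4824 -0.256   0.1987] jig [-0.1414 -0.3094] F [-0.5 -0.1 -1.4] open 0.0238 q6 -0.77
over gap t 14.54 tcp [0.5567 0.1033 0.1999] jig [-0.0324  0.041 ] F [-0.2 -0.3 -1.7] open 0.0236 q6 -0.05
low t 16.21 tcp [0.5568 0.1043 0.0784] jig [-0.0323  0.042 ] F [-0.1 -0.3 -1. ] open 0.0237 q6 -0.05
```

View pics/t3.png

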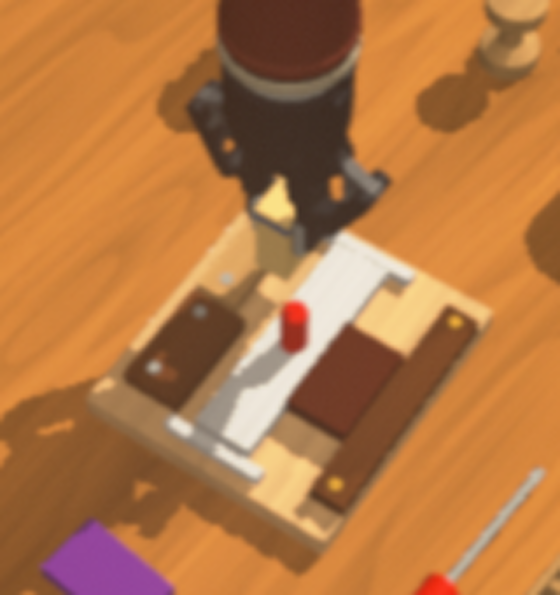

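```bash
python3 - <<'E'
from h import *
g=J(-.0325,.042)
r=move_l(at(g,.040),feed=.03,max_force=12); print(r); st('down'); hold(.2); st('settled')
E
```

```text
True
down t 17.19 tcp [0.5563 0.1043 0.0483] jig [-0.0328  0.042 ] F [-1.4  0.3  5. ] open 0.0233 q6 -0.05
settled t 17.39 tcp [0.5563 0.1043 0.0483] jig [-0.0328  0.042 ] F [-1.   0.1  4. ] open 0.0238 q6 -0.05
```

```bash
python3 - <<'E'
from h import *
gripper_to(.05); hold(.3); st('released')
g=observe()['eef_pos'][:2]
move_l(at(g,.16),feed=.12)
k=J(.043,-.004)
movep(at(J(.10,-.2),.25),ori(TH)); gripper_to(0); st()
for n,(a,b,c,e) in {'top':(190,295,240,380),'scene':(180,320,240,400)}.items():
    p,d=get_image(n); cv2.imwrite(f'pics/{n}4.png',p[:,:,::-1]); 
    globals()[n]=cv2.resize(p[a:b,c:e,::-1],(560,0) if 0 else None,fx=2.85,fy=2.85,interpolation=cv2.INTER_CUBIC) if n=='scene' else cv2.resize(p[a:b,252:360,::-1],None,fx=3,fy=3,interpolation=cv2.INTER_CUBIC)
im=np.zeros((400,800,3),np.uint8); im[:top.shape[0],:top.shape[1]]=top; im[:scene.shape[0],330:330+scene.shape[1]]=scene[:,:470]
cv2.imwrite('pics/t5.png',im)
E
```

```text
released t 18.07 tcp [0.5555 0.1043 0.0474] jig [-0.0336  0.042 ] F [-0.2 -0.5  0.4] open 0.05 q6 -0.05
 t 20.81 tcp [ 0.712  -0.1234  0.2501] jig [ 0.1    -0.1998] F [ 0.1 -0.1 -0. ] open -0.0004 q6 -0.38
```

View pics/t5.png

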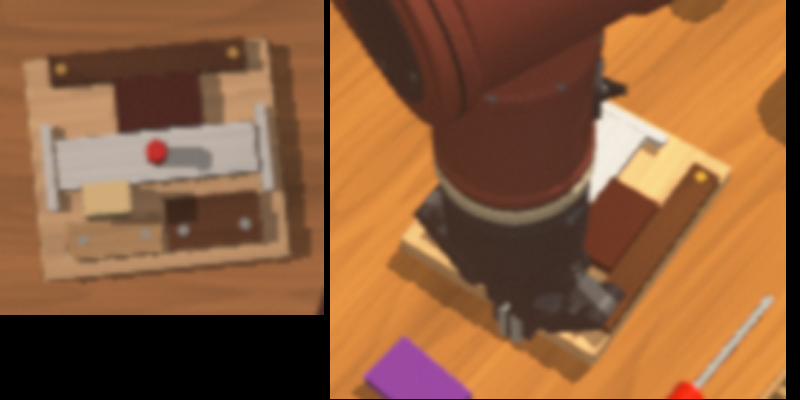

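```bash
python3 - <<'E'
from h import *
A=lambda p:(np.array(p,float)+.5)/3-.5+[252,190]
P=ray('top',A([(83,186),(129,180),(132,212),(87,217)]),.086); print('spacer jig',toJ(P.mean(0)), 'sides',np.linalg.norm(P-np.roll(P,-1,0),axis=1))
k=J(.043,-.003)
movep(at(k,.15),ori(TH)); move_l(at(k,.05),feed=.12); f0=st('above')['ft_force'][2]
for z in (.042,.040,.038,.036,.0345,.0335,.0325,.0315,.0305,.0295):
    move_l(at(k,z),feed=.02); hold(.15); s=st(f'{z}')
    if s['ft_force'][2]-f0>28: break
hold(.3); st('hold')
p,d=get_image('scene'); cv2.imwrite('pics/t6.png',cv2.resize(p[150:320,230:410,::-1],None,fx=3.5,fy=3.5,interpolation=cv2.INTER_CUBIC))
E
```

```text
spacer jig [-0.03617159  0.04128993] sides [0.03541146 0.02463603 0.03450717 0.02392905]
above t 22.8 tcp [0.637  0.0668 0.051 ] jig [ 0.0439 -0.0032] F [ 0.9 -0.4  0.7] open 0.0003 q6 -0.12
0.042 t 23.5 tcp [0.6362 0.0669 0.0421] jig [ 0.0431 -0.003 ] F [-0.3 -0.8 -0.2] open 0.0004 q6 -0.12
0.04 t 23.9 tcp [0.6362 0.0669 0.0401] jig [ 0.0432 -0.003 ] F [0.1 0.6 1.3] open 0.0 q6 -0.12
0.038 t 24.3 tcp [0.6363 0.0669 0.0388] jig [ 0.0432 -0.0031] F [-0.5 -0.8  5.1] open 0.0003 q6 -0.12
0.036 t 24.7 tcp [0.6363 0.0669 0.0369] jig [ 0.0432 -0.003 ] F [-2.5 -0.6  6.6] open -0.0001 q6 -0.12
0.0345 t 25.1 tcp [0.6363 0.0669 0.0357] jig [ 0.0432 -0.003 ] F [-2.4  0.1  7.8] open 0.0002 q6 -0.12
0.0335 t 25.5 tcp [0.6363 0.0669 0.0349] jig [ 0.0432 -0.0031] F [-4.2 -0.   9.5] open 0.0001 q6 -0.12
0.0325 t 25.9 tcp [0.6363 0.0669 0.0341] jig [ 0.0432 -0.003 ] F [-3.7  0.8 10.7] open 0.0002 q6 -0.12
0.0315 t 26.3 tcp [0.6363 0.0669 0.034 ] jig [ 0.0433 -0.003 ] F [-7.5  0.2 16.7] open -0.0003 q6 -0.12
0.0305 t 26.7 tcp [0.6364 0.0669 0.034 ] jig [ 0.0433 -0.003 ] F [-10.3   0.3  21.5] open 0.0001 q6 -0.12
0.0295 t 27.1 tcp [0.6364 0.0669 0.034 ] jig [ 0.0434 -0.003 ] F [-14.3  -0.9  28.8] open 0.0 q6 -0.12
hold t 27.4 tcp [0.6365 0.0669 0.034 ] jig [ 0.0434 -0.003 ] F [-14.6  -1.6  29. ] open -0.0001 q6 -0.12
```

View pics/t6.png

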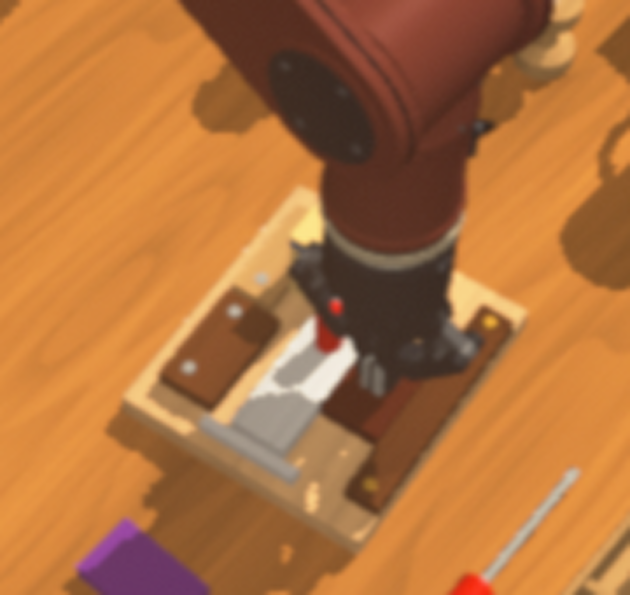

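```bash
python3 - <<'E'
from h import *
st('before'); job_done(); st('after')
E
```

```text
before t 27.45 tcp [0.6365 0.0669 0.034 ] jig [ 0.0434 -0.003 ] F [-13.8  -0.4  28.8] open -0.0001 q6 -0.12
the job is handed in; nothing more can be done
the job is handed in; nothing more can be done
```

I closed the jaw by its knob, seated the spacer in the wide gap (left, behind the jaw at the slim stop) and let go of it. I then pressed the blank down and handed in at 27.5 s, still holding it with about 29 N. No verdict was reported.

What the last checks showed:
- **Jaw and blank:** after the push, the top picture showed the blank tight and square against the fence. The knob stood about where a shut jaw should put it.
- **Spacer:** it bottomed at the height expected for the bed (TCP 48.3 mm, against 48.4 expected). It stood upright after release, at jig y of about 41 mm.
- **Press:** the TCP came to a firm stop at 34.0 mm, which is flush with the fence top.

Some measurements disagreed or were not made:
- **Jig x:** the arm and the camera differed by about 3 mm at the shut knob (3.5 mm against 0.4 mm). I moved the jig frame 2 mm as a compromise.
- **Spacer x:** the camera puts it at about -34 mm in the original frame and -36 mm in the moved one. Both are inside the limits, but the second only just.
- **Side force:** while pressing there was about 14 N along jig x, in the direction that pushes the blank toward the fence.
- **Final state:** the gripper hid part of the blank and spacer in the last picture, so the flush height rests on the TCP reading.

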